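# Tap the antenna connector sled home against its hidden stop

### The arm

A 7-joint arm with a two-finger parallel gripper is mounted at the origin on the work surface. World frame = base frame: x ahead of the robot, y to its left, z up, the work surface at z = 0. Lengths are in mm, angles in rad, forces in N, time in s.
With the tool pointing down it reaches from about 400 to 875 mm from the base axis. Payload 4.4 kg.
Tool frame: the origin (TCP) lies midway between the tips of the shut fingers; the grasp point (between the pads) lies 19 mm behind it; z points along the fingers, y is the line along which they close (so a half turn about z gives the same grasp; the last joint's range is limited). The gripper opens to 85 mm and grips with 20 to 120 N. Pads are 22 mm wide; open, the fingers measure 114 mm over their backs; the gripper's body (76 mm by 85 mm) begins 54 mm behind the grasp point. The pads swing forward as they close: fully open they stand 13 mm farther back than shut.
Start: joints at [1.183, 0.628, 0.038, 1.517, -0.027, 0.996, -0.02], TCP at [205.606, -616.639, 231.313] pointing down, gripper open.
Joint ranges: [-3.06, 3.06], [-0.37, 2.12], [-1.25, 1.32], [0.18, 2.47], [-1.1, 4.24], [0.23, 1.98], [-2.94, 2.94]. Speed limits (rad/s): [2.57, 2.57, 3.14, 3.14, 3.14, 3.14, 3.14].

### API

Orientations are given as [roll, pitch, yaw] about the fixed x, y, z axes, in that order (R = Rz(yaw) Ry(pitch) Rx(roll)).
In Python, from cell import ctrl gives the robot as it stands.
- The arm moves only by the shell command python3 -m handwheel 'ROWS'. ROWS is JSON, a list of rows, each a list of 3 entries, a list of its own where there are three numbers: the turn, a rotation vector about the tool's x, y, z in degrees, then the shift along the tool's x, y, z in m, then the closure, from 0 (fully open) to 1 (shut). A call has 1 to 5 rows; each row shifts and turns the commanded pose from where the row before left it, along the tool's axes as they then stand; what a row does not reach is not made up. A row lasts 1/12 s, in which the tool goes at most 41.7 mm and 7.16 degrees, less where a joint would pass 70% of its speed; a pose out of reach is approached as far as the arm can. A call is refused whole if a number of a shift passes 0.0417 or a number of a turn 7.16, either way. A call with a gripper value outside its range is refused whole. The fingers move at their own pace and stop on an object; the grip force is fixed at half the most. Time passes only in rows, so rows that do not move let the fingers close. It gives the time, the measured TCP pose, the force, the opening and the grip force at its end, in the units of the state.
- ctrl.read_state(): the state, without advancing time (a new reading comes with each control period).
- ctrl.get_image(name): name is "side" or "top" or "wrist"; returns a dict with "pixels" (420x560x3 uint8, red, green, blue), "fx", "fy", "cx", "cy" (pixels), "pose" (4x4, takes a point from camera to world coordinates); the wrist camera has in their place "T_tool_cam" (4x4, takes a point from camera to tool coordinates, whose origin is the TCP and whose axes are the flange's). Camera axes: x right, y up, looking along -z (the intrinsics and any distortion apply to the point x, -y, -z); pixel columns grow to the right and rows downward; lengths in mm; the calibration is good to about 2 mm. A picture is of the moment at which its call begins: read the wrist's pose just before it. There is no depth.
- ctrl.finish_job(): hands the job in; it is judged then, once.
The state is a dict: "clock": time; "qpos": joint angles; "qd": joint speeds; "tau": joint torques, N m; "eef_pos": TCP position; "tool_rot": TCP orientation; "force": force on the tool from outside, world axes, zero at the start; "torque": the same for the moment, N m; "width": finger opening in mm; "gripper_force": force on a finger pad.
Only numpy, scipy, OpenCV 4.12 (cv2) and the standard library are available. Lean on these libraries where they do the work, as an engineer would, in place of code of your own. Each camera call takes 0.05 s, during which the arm holds its last target. There are 200 camera calls.

### The job

Take the orange tapper from its cradle and, with its white head, gently nudge the connector sled along its slide, a little at a time, until its steel nose bears against the sprung stop hidden inside the grey hood; feel for the stop, do not ram it, and leave the sled lightly pressing on it. Then lay the tapper back in its cradle. Do not touch the sled or its connectors with the gripper, and leave the other things on the bench alone.

Things in the scene. Friction and masses are not known exactly. Their poses are not given: they have to be found in the camera images.
- tapper: Tapping bar, 0.15 kg. Origin on its axis at the middle of the orange square handle (16 x 16 mm section, 104 mm long along its x), the place to grip. Its x axis points to the white head (26 mm diameter), whose flat striking face is 95 mm ahead of the origin; the black butt (20 mm diameter) ends 72 mm behind it. In the cradle its axis is level, 50 mm above the table.
- cradle: Fixed black cradle, origin on the table under its middle, x along the tapper. Two forks 10 mm thick stand 42 mm either side of the origin along x; the fingers go between them (74 mm clear). Fork floor 42 mm high, slot 22 mm wide, flared above to 60 mm high. The handle lies in both slots, tapper origin 50 mm above the cradle's, x the same way as the cradle's x.
- sled: Loose white block (0.35 to 0.65 kg), 80 mm long (x) x 60 wide (y) x 44 high, with a disc and four red-capped connectors on top (82 mm over all). Origin at the middle of the block's underside, 8 mm above the table. A steel nose 30 mm wide, 24 high sticks out to +x. Sliding friction on the bed resists with about 1.5 to 5 N, differing from run to run, and holds it where it is left.
- sled_push (a point): Where to nudge the sled: middle of its flat upright rear face, 40 mm behind (-x) and 33 mm above the sled's origin.
- sled_nose (a point): Middle of the end of the sled's nose, 130 mm ahead (+x) and 30 mm above the sled's origin.
- bed: Fixed aluminium slide bed, 310 mm long, 90 mm wide, running surface 8 mm above the table. Origin on the table on the slide's centre line; the sled slides along the bed's +x, towards the hood, between two dark guide rails (14 mm high, 63 mm apart, from 95 mm behind the origin forwards).
- hood: Fixed grey steel hood over the far end of the slide, 116 mm wide, 94 deep, 76 high, closed but for a slot in front (46 mm wide, from the bed up to 57 mm) that faces the sled. Origin on the table in the middle of this mouth, 100 mm ahead of the bed's origin; x points into the hood. The sled's nose goes in freely; the block stays outside.
- hood_mouth (a point): Middle of the hood's mouth, 38 mm above the table. The stop behind it cannot be seen: a pad 25 to 65 mm inside, set differently every time, on a spring of about 1.5 N per mm that bottoms after 5 mm. It pushes back on the sled; when the tapper leaves, the sled may spring back a mm or two until friction holds the pad's push.
- caps_tray: Fixed blue tray of red caps, 130 x 90 x 30 mm, origin under its middle; it may change sides with the cradle. An obstacle only.
- sealant_jar: Bystander: amber jar, 52 mm diameter, 60 mm high, origin under its centre.
- wipe_bottle: Bystander: white bottle, 56 mm diameter, 130 mm high, origin under its centre.
- driver: Bystander: screwdriver with yellow handle lying on the bench, origin underneath it.
- connector_a: Bystander: spare capped connector, blue, 26 mm square foot, 41 mm high, origin under its centre.
- connector_b: Bystander: spare capped connector, black, 26 mm square foot, 41 mm high, origin under its centre.
- gauge_block: Bystander: steel block 50 x 20 x 30 mm, origin under its centre.
- pin_cup: Bystander: aluminium cup, 60 mm diameter, 50 mm high, origin under its centre.

How it is judged:
By the outcome, as a careful person would: the job done as asked, in the order asked, and still so for the second after the job is handed in, with the robot touching nothing.
It also fails if it takes over 72 s, if anything falls off the work surface, if the arm or the gripper's body presses on something with over 40 N, if the wrist force passes 120 N, or if a joint passes its speed limit or range.

## Working session

There is one attempt and no reset: what is moved stays moved. The work goes in short steps, Python scripts to look and compute and a shell command to move; the robot and the scene stay as the last step left them, time stands still between calls to the robot, and variables do not carry over. Pictures are saved under pics/ and viewed, at most 10 in all, crops included, and the job is handed in when it is done.

```bash
mkdir -p pics; ls; python3 - <<'E'
from cell import ctrl
import cv2,numpy as np
s=ctrl.read_state(); print({k:np.round(v,3).tolist() for k,v in s.items()})
for n in("top","side"):
    i=ctrl.get_image(n); cv2.imwrite(f"pics/{n}0.png",i["pixels"][:,:,::-1]); print(n,[round(i[k],1) for k in("fx","fy","cx","cy")],np.round(i["pose"],3).tolist(),[k for k in i])
i=ctrl.get_image("wrist");print(np.round(i["T_tool_cam"],3).tolist(),i["fx"],[k for k in i])
E
```

```text
pics
{'clock': 0.0, 'qpos': [1.183, 0.629, 0.038, 1.518, -0.027, 0.996, -0.02], 'qd': [-0.002, -0.001, 0.001, 0.0, 0.001, 0.001, -0.001], 'tau': [-0.0, -56.341, 1.226, -19.344, 0.011, 0.011, 0.0], 'eef_pos': [205.401, -616.027, 230.373], 'tool_rot': [-3.14, 0.0, 0.322], 'force': [-0.229, -0.341, -0.016], 'torque': [-0.027, 0.002, -0.001], 'gripper_force': 0.0, 'width': 85.816}
top [473.4, 473.4, 284.8, 210.6] [[0.017, 0.985, -0.175, 397.252], [-1.0, 0.018, 0.002, 26.705], [0.005, 0.174, 0.985, 1352.161], [0.0, 0.0, 0.0, 1.0]] ['pixels', 'fx', 'fy', 'cx', 'cy', 'pose']
side [419.8, 419.8, 282.8, 205.5] [[0.695, 0.382, -0.609, -3.663], [-0.718, 0.346, -0.604, -592.978], [-0.02, 0.857, 0.515, 596.294], [0.0, 0.0, 0.0, 1.0]] ['pixels', 'fx', 'fy', 'cx', 'cy', 'pose']
[[-0.0, 0.961, 0.277, 70.781], [1.0, 0.0, 0.0, -0.667], [0.0, 0.277, -0.961, -142.437], [0.0, 0.0, 0.0, 1.0]] 341.9436169289322 ['pixels', 'fx', 'fy', 'cx', 'cy', 'T_tool_cam']
```

View pics/top0.png

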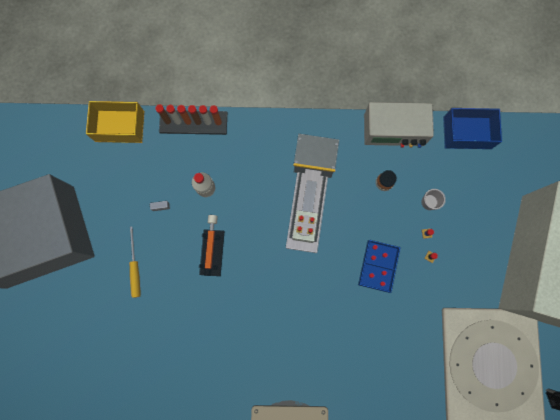

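View pics/side0.png

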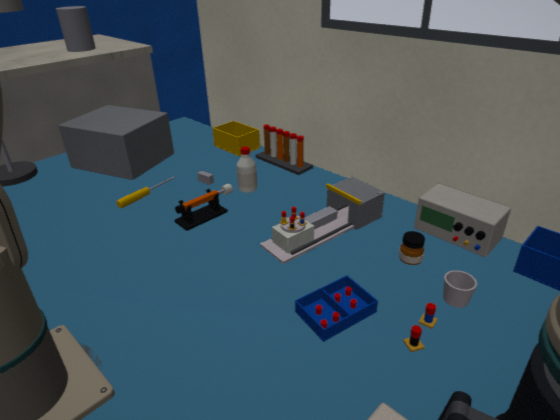

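The top view shows the tapper in its cradle, head at (212,219) and handle at about (209,250). The sled is at (306,228), the hood mouth at (315,170) and the bed's rear end at (303,248). The bottle is at (203,184), the tray at (379,266), and the arm stands on the right.

```bash
cat > h.py <<'E'
from cell import ctrl
import cv2,numpy as np
from scipy.spatial.transform import Rotation as R
def cam(n):
    s=ctrl.read_state(); i=ctrl.get_image(n)
    if n=="wrist":
        T=np.eye(4);T[:3,:3]=R.from_euler("xyz",s["tool_rot"]).as_matrix();T[:3,3]=s["eef_pos"];i["pose"]=T@i["T_tool_cam"]
    return i
def at(i,u,v,z):
    d=i["pose"][:3,:3]@[(u-i["cx"])/i["fx"],-(v-i["cy"])/i["fy"],-1]; o=i["pose"][:3,3]
    return o+d*(z-o[2])/d[2]
def blob(i,lo,hi,box,z):
    x0,y0,x1,y1=box; m=np.zeros(i["pixels"].shape[:2],np.uint8)
    m[y0:y1,x0:x1]=cv2.inRange(cv2.cvtColor(i["pixels"],cv2.COLOR_RGB2HSV),lo,hi)[y0:y1,x0:x1]
    n,_,st,c=cv2.connectedComponentsWithStats(m); k=1+np.argmax(st[1:,4])
    p=np.argwhere(_==k)[:,::-1]; P=np.array([at(i,u,v,z) for u,v in p])[:,:2]
    (c,wh,a)=cv2.minAreaRect(P.astype(np.float32)); w=np.linalg.svd(P-P.mean(0))[2][0]
    return np.round(P.mean(0),1),np.round(wh,1),round(float(np.arctan2(w[1],w[0])),4),len(p)
def to_tool(p,yaw=None):
    "world target -> shift in tool axes (m)"
    s=ctrl.read_state(); r=R.from_euler("xyz",s["tool_rot"]); return np.round(r.inv().apply(np.array(p)-s["eef_pos"])/1000,4)
E
python3 - <<'E'
from h import *
i=cam("top")
print("handle",blob(i,(3,150,100),(20,255,255),(195,210,230,280),58))
for n,u,v,z in[("head",212,219,55),("bottle",203,184,65),("bedrear",303,249,8),("bedL",287,248,8),("bedR",319,251,8),("hoodL",296,163,76),("hoodR",337,170,76),("hoodbackL",301,135,76),("hoodbackR",338,140,76),("sledRear",304,241,52),("noseEnd",313,173,50),("tray",379,266,30)]: print(n,at(i,u,v,z).round())
big=cv2.resize(i["pixels"][115:285,185:345,::-1],None,fx=3.5,fy=3.5,interpolation=3); cv2.imwrite("pics/c1.png",big)
E
```

```text
handle (array([516. , 229.1]), array([ 17.1, 101.6]), 3.094, 234)
head [600. 225.  55.]
bottle [697. 253.  65.]
bedrear [526. -30.   8.]
bedL [528.  16.   8.]
bedR [521. -75.   8.]
hoodL [759.  -5.  76.]
hoodR [ 741. -119.   76.]
hoodbackL [841. -18.  76.]
hoodbackR [ 828. -122.   76.]
sledRear [544. -30.  52.]
noseEnd [738. -54.  50.]
tray [ 480. -241.   30.]
```

View pics/c1.png

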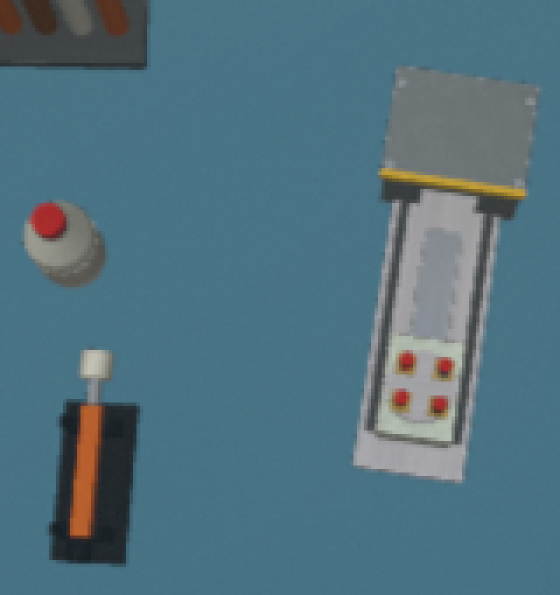

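The crop shows the tapper's head pointing towards +x, and the sled's rear face at about (411,440) in the crop. The sled's nose stops just short of the hood, so the slide direction is about -0.14 rad. Next I move over the tapper.

```bash

python3 -m handwheel '[[[0,0,7.1],[0,0,0],0],[[0,0,7.1],[0,0,0],0],[[0,0,7.1],[0,0,0],0]]'
python3 -m handwheel '[[[0,0,0],[0.021,-0.033,0],0],[[0,0,0],[0.021,-0.033,0],0],[[0,0,0],[0.021,-0.033,0],0],[[0,0,0],[0.021,-0.033,0],0],[[0,0,0],[0.021,-0.033,0],0]]'
python3 -m handwheel '[[[0,0,0],[0.021,-0.033,0],0],[[0,0,0],[0.021,-0.033,0],0],[[0,0,0],[0.021,-0.033,0],0],[[0,0,0],[0.021,-0.033,0],0],[[0,0,0],[0.021,-0.033,0],0]]'
python3 -m handwheel '[[[0,0,0],[0.021,-0.033,0],0],[[0,0,0],[0.021,-0.033,0],0],[[0,0,0],[0.021,-0.033,0],0]]'
```

```text
clock: 0.45
eef_pos: [205.5, -616.5, 231.0]
tool_rot: [-3.141, -0.0, -0.056]
force: [0.3, -0.1, 0.2]
width: 85.4
gripper_force: 0.0
clock: 0.87
eef_pos: [319.4, -455.4, 231.2]
tool_rot: [-3.141, -0.0, -0.05]
force: [1.1, -0.3, -0.2]
width: 85.4
gripper_force: 0.0
clock: 1.28
eef_pos: [432.6, -295.8, 231.4]
tool_rot: [3.142, -0.0, -0.05]
force: [0.7, -0.0, -0.1]
width: 85.1
gripper_force: 0.0
clock: 1.53
eef_pos: [500.5, -200.0, 231.4]
tool_rot: [3.142, -0.0, -0.05]
force: [1.2, -0.8, -0.4]
width: 85.5
gripper_force: 0.0
```

```bash

python3 -m handwheel '[[[0,0,0],[0.013,-0.0415,0],0],[[0,0,0],[0.013,-0.0415,0],0],[[0,0,0],[0.013,-0.0415,0],0],[[0,0,0],[0.013,-0.0415,0],0],[[0,0,0],[0,0,0],0]]'
python3 - <<'E'
from h import *
i=cam("wrist");np.save("sled.npy",i,allow_pickle=True);cv2.imwrite("pics/w1.png",i["pixels"][:,:,::-1])
E
python3 -m handwheel '[[[0,0,0],[-0.008,-0.0375,0.007],0],[[0,0,0],[-0.008,-0.0375,0.007],0],[[0,0,0],[-0.008,-0.0375,0.007],0],[[0,0,0],[-0.008,-0.0375,0.007],0]]'
python3 -m handwheel '[[[0,0,0],[-0.008,-0.0375,0.007],0],[[0,0,0],[-0.008,-0.0375,0.007],0],[[0,0,0],[-0.008,-0.0375,0.007],0],[[0,0,0],[0,0,0],0]]'
python3 - <<'E'
from h import *
i=cam("wrist");np.save("tap.npy",i,allow_pickle=True);cv2.imwrite("pics/w2.png",i["pixels"][:,:,::-1])
print(blob(i,(3,150,80),(20,255,255),(100,60,460,400),58))
E
```

```text
clock: 1.95
eef_pos: [560.3, -33.7, 231.0]
tool_rot: [-3.135, -0.002, -0.036]
force: [0.8, 1.1, 0.5]
width: 85.3
gripper_force: 0.0
clock: 2.33
eef_pos: [532.5, 106.0, 203.1]
tool_rot: [3.141, -0.0, -0.052]
force: [2.0, 0.2, 0.1]
width: 85.4
gripper_force: 0.0
clock: 2.67
eef_pos: [511.4, 228.6, 180.9]
tool_rot: [-3.137, 0.003, -0.039]
force: [0.2, 1.3, 0.3]
width: 85.5
gripper_force: 0.0
(array([520.7, 227.5]), array([ 16.1, 102.9]), 3.0936, 2581)
```

View pics/w1.png

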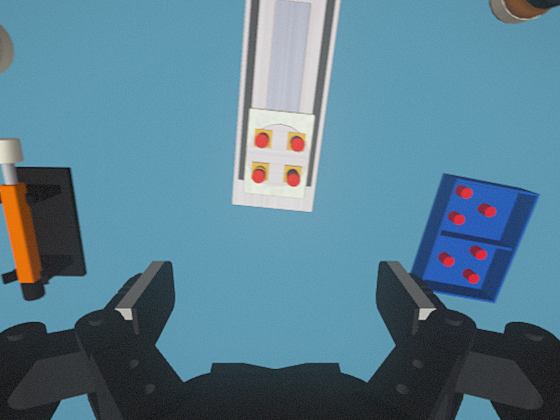

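View pics/w2.png

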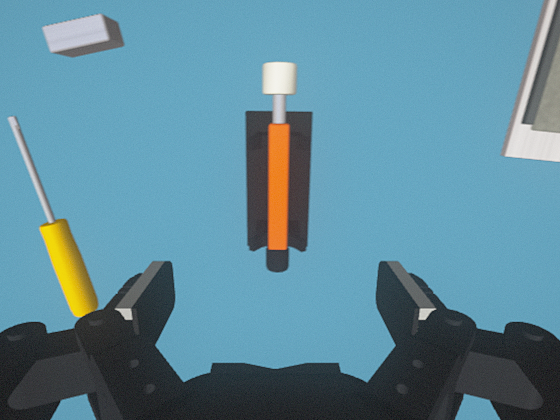

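In w1 the sled top's corners are at (250,109), (314,116), (307,198) and (245,192), and the bed's rear corners are at (232,205) and (312,212). In w2 the tapper handle is centred at (279,187), with its head up at (279,78).

```bash
python3 -m handwheel '[[[0,0,0],[0,0,0],0]]'; python3 - <<'E'
from h import *
print(to_tool([519,228,31]))
i=np.load("sled.npy",allow_pickle=True).item()
g=lambda u,v,z:at(i,u,v,z)[:2].round(1)
a,b,c,d=[g(u,v,52) for u,v in[(250,109),(314,116),(307,198),(245,192)]]
print("sledtop",a,b,c,d,"len",np.linalg.norm(a-d),np.linalg.norm(b-c),"w",np.linalg.norm(a-b))
L,Rr=g(232,205,8),g(312,212,8);print("bed rear",L,Rr,np.linalg.norm(L-Rr), (L+Rr)/2, np.arctan2(*(L-Rr)*[-1,1])if 0 else None, np.arctan2(-(L-Rr)[0],(L-Rr)[1]))
print("edges",g(247,0,8),g(341,0,8), g(312,212,8))
E
```

```text
clock: 2.8
eef_pos: [514.5, 218.9, 182.0]
tool_rot: [3.14, 0.0, -0.049]
force: [-0.2, -1.3, -0.3]
width: 85.5
gripper_force: 0.0
[ 0.0041 -0.0095  0.151 ]
sledtop [630.  -11.4] [621.8 -69.3] [544.8 -62.1] [552.9  -2.2] len 77.64695744200158 77.33589076231036 w 58.47777355542874
bed rear [527.9  17.9] [516.8 -71. ] 89.59028965239482 [522.35 -26.55] None -0.12421654791882165
edges [729.6 -10.7] [726.2 -99.8] [516.8 -71. ]
```

```bash
python3 -m handwheel '[[[0,0,0],[0.004,-0.009,0],0],[[0,0,0],[0,0,0],0],[[0,0,0],[0,0,0],0],[[0,0,0],[0,0,0],0]]'; python3 - <<'E'
from h import *
i=cam("wrist")
print(blob(i,(3,150,80),(20,255,255),(100,60,460,400),58)); print(to_tool([519,228,31]),ctrl.read_state()["tool_rot"])
E
```

```text
clock: 3.13
eef_pos: [519.6, 227.2, 182.5]
tool_rot: [3.141, -0.0, -0.052]
force: [-0.2, 0.7, 0.4]
width: 85.2
gripper_force: 0.0
(array([520.1, 228.3]), array([ 15.6, 102.8]), 3.0943, 2427)
[-0.0004 -0.0007  0.1515] [ 3.14134249e+00 -2.06487182e-04 -5.15842478e-02]
```

```bash
python3 -m handwheel '[[[0,0,0],[0,-0.001,0.04],0],[[0,0,0],[0,0,0.04],0],[[0,0,0],[0,0,0.04],0],[[0,0,0],[0,0,0.031],0],[[0,0,0],[0,0,0],0]]'
python3 -m handwheel '[[[0,0,0],[0,0,0],1],[[0,0,0],[0,0,0],1],[[0,0,0],[0,0,0],1],[[0,0,0],[0,0,0],1],[[0,0,0],[0,0,0],1]]'
python3 -m handwheel '[[[0,0,0],[0,0,0],1],[[0,0,0],[0,0,0],1],[[0,0,0],[0,0,0],1],[[0,0,0],[0,0,0],1],[[0,0,0],[0,0,0],1]]'
```

```text
clock: 3.6
eef_pos: [514.8, 226.8, 25.8]
tool_rot: [3.136, 0.01, -0.051]
force: [-1.3, -0.3, -0.6]
width: 85.2
gripper_force: 0.0
clock: 4.02
eef_pos: [520.2, 229.9, 33.2]
tool_rot: [-3.14, -0.003, -0.05]
force: [0.4, 0.2, 0.5]
width: 25.7
gripper_force: 0.0
clock: 4.43
eef_pos: [519.9, 229.6, 32.9]
tool_rot: [-3.141, -0.002, -0.05]
force: [-0.4, -0.9, 6.6]
width: 15.2
gripper_force: 58.4
```

```bash
python3 -m handwheel '[[[0,0,0],[0,0,-0.02],1],[[0,0,0],[0,0,-0.03],1],[[0,0,0],[0,0,-0.03],1],[[0,0,5],[0,0,0],1]]'
python3 -m handwheel '[[[0,0,0],[-0.009,0.036,0],1],[[0,0,0],[-0.009,0.036,0],1],[[0,0,0],[-0.009,0.036,0],1],[[0,0,0],[-0.009,0.036,0],1],[[0,0,0],[-0.009,0.036,0],1]]'
python3 -m handwheel '[[[0,0,0],[-0.009,0.036,0],1],[[0,0,0],[-0.008,0.036,0],1],[[0,0,0],[0,0,0],1],[[0,0,0],[0,0,0],1],[[0,0,0],[0,0,0],1]]'
python3 - <<'E'
from h import *
i=cam("wrist");np.save("s2.npy",i,allow_pickle=True);cv2.imwrite("pics/w3.png",i["pixels"][:,:,::-1])
s=ctrl.read_state();print(s["eef_pos"],s["tool_rot"],s["width"])
E
```

```text
clock: 4.77
eef_pos: [522.5, 230.7, 116.9]
tool_rot: [-3.136, -0.008, -0.138]
force: [0.6, -0.0, -1.2]
width: 14.8
gripper_force: 59.1
clock: 5.18
eef_pos: [449.1, 55.9, 111.8]
tool_rot: [-3.141, -0.001, -0.136]
force: [0.7, -0.2, -0.6]
width: 14.6
gripper_force: 59.1
clock: 5.6
eef_pos: [423.9, -11.6, 111.8]
tool_rot: [-3.141, -0.002, -0.138]
force: [0.5, 0.4, -2.4]
width: 15.0
gripper_force: 59.2
[424.08567399 -10.85124236 111.64312518] [-3.14073733e+00 -1.43096722e-03 -1.35990811e-01] 14.54441569524106
```

View pics/w3.png

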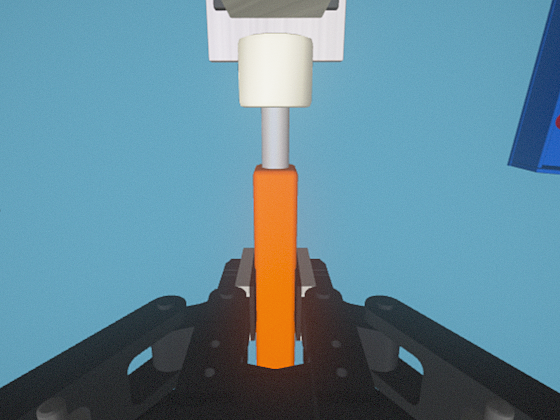

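The picture shows the bed's rear corners at (208,61) and (343,61), level in the image, so the yaw is aligned. The head is centred at u≈276.

```bash
python3 - <<'E'
from h import *
i=np.load("s2.npy",allow_pickle=True).item()
L,M,r=at(i,208,61,8),at(i,275.5,61,8),at(i,343,61,8);print(L,r,np.linalg.norm(L-r))
d=np.array([np.cos(-.136),np.sin(-.136)]);n=np.array([-d[1],d[0]])
s=ctrl.read_state();t=s["eef_pos"][:2]
print("bed mid rel tcp: along,lat",(M[:2]-t)@d,(M[:2]-t)@n)
h=at(i,276,60,140)[:2]; print("head lat",(h-t)@n,"along",(h-t)@d); f=at(i,276,37,140)[:2];print("face",(f-t)@d)
b=at(i,275.5,200,137)[:2];print("handle lat",(b-t)@n)
for y in(4,):
  P=at(i,222,y,22),at(i,333,y,22);print("rails?",[((p[:2]-t)@d,(p[:2]-t)@n) for p in P])
i=cam("top");c=[blob(i,(0,150,80),(6,255,255),(285,205,330,245),92)];print(c)
E
```

```text
[529.15392997  19.94008099   8.        ] [516.72466074 -69.45670444   8.        ] 90.25670046576465
bed mid rel tcp: along,lat 99.82634824567894 -0.38500797642514145
head lat -0.47131295035384546 along 84.20629683917831
face 90.70830761283717
handle lat -0.24360717391488748
rails? [(np.float64(130.2116883636742), np.float64(31.93272104995383)), (np.float64(130.05729533092185), np.float64(-35.19968353404612))]
[(array([602.3, -19.7]), array([8.2, 5.4]), -2.8818, 11)]
```

```bash
python3 -m handwheel '[[[0,0,0],[0,0,0.03],1],[[0,0,0],[0,0,0.03],1],[[0,0,0],[0,0,0.02],1],[[0,0,0],[0,0,0.006],1],[[0,0,0],[0,0,0],1]]'
python3 -m handwheel '[[[0,0,0],[0.005,0,0],1],[[0,0,0],[0.005,0,0],1],[[0,0,0],[0.005,0,0],1],[[0,0,0],[0,0,0],1],[[0,0,0],[0,0,0],1]]'
python3 - <<'E'
from h import *
i=cam("wrist");np.save("s3.npy",i,allow_pickle=True);cv2.imwrite("pics/w4.png",i["pixels"][:,:,::-1])
s=ctrl.read_state();print(s["eef_pos"],s["tool_rot"],s["force"])
E
```

```text
clock: 6.12
eef_pos: [422.5, -7.0, 47.4]
tool_rot: [-3.134, 0.013, -0.134]
force: [0.1, -0.6, -1.3]
width: 14.7
gripper_force: 59.2
clock: 6.53
eef_pos: [438.4, -10.7, 48.9]
tool_rot: [-3.133, 0.009, -0.137]
force: [0.5, -0.0, -1.2]
width: 14.7
gripper_force: 59.2
[437.8177174  -10.71795287  48.81664488] [-3.13315144  0.01022763 -0.13753375] [-0.19504032 -0.99363655 -1.60149903]
```

View pics/w4.png

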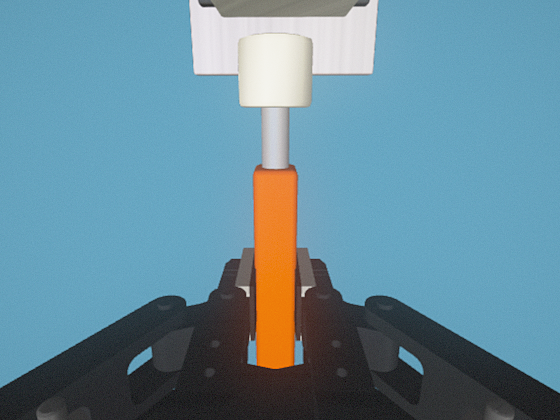

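The tapper is aligned with the bed, but the arm stopped at z≈49, short of the commanded height. I'll check the joints.

```bash
python3 - <<'E'
from h import *
s=ctrl.read_state();print(np.round(s["qpos"],3))
E
python3 -m handwheel '[[[0,0,0],[0.005,0,0.01],1],[[0,0,0],[0,0,0.01],1],[[0,0,0],[0,0,0],1],[[0,0,0],[0,0,0],1]]'
python3 - <<'E'
from h import *
s=ctrl.read_state();print(np.round(s["qpos"],3))
E
```

```text
[-0.159  0.693  0.186  2.231 -0.505  0.268 -1.232]
clock: 6.92
eef_pos: [441.9, -11.4, 27.8]
tool_rot: [-3.134, 0.012, -0.138]
force: [1.3, -0.4, -1.0]
width: 14.9
gripper_force: 59.3
[-0.15   0.741  0.177  2.225 -0.589  0.233 -1.149]
```

```bash
python3 -m handwheel '[[[0,0,0],[0.002,0,0.001],1],[[0,0,0],[0.002,0,0.001],1],[[0,0,0],[0.002,0,0.001],1],[[0,0,0],[0.002,0,0],1],[[0,0,0],[0,0,0],1]]'
python3 -m handwheel '[[[0,0,0],[0.002,0,0],1],[[0,0,0],[0.002,0,0],1],[[0,0,0],[0.002,0,0],1],[[0,0,0],[0.002,0,0],1],[[0,0,0],[0,0,0],1]]'
python3 -m handwheel '[[[0,0,0],[0.002,0,0],1],[[0,0,0],[0.002,0,0],1],[[0,0,0],[0.002,0,0],1],[[0,0,0],[0.002,0,0],1],[[0,0,0],[0,0,0],1]]'
python3 - <<'E'
from h import *
s=ctrl.read_state();print(np.round(s["qpos"],3))
i=cam("wrist");cv2.imwrite("pics/w5.png",i["pixels"][:,:,::-1])
E
```

```text
clock: 7.33
eef_pos: [451.1, -12.4, 25.5]
tool_rot: [-3.134, 0.01, -0.137]
force: [0.4, -0.6, -1.5]
width: 14.9
gripper_force: 59.3
clock: 7.75
eef_pos: [457.8, -13.3, 25.2]
tool_rot: [-3.133, 0.012, -0.137]
force: [-0.6, 0.6, -0.9]
width: 14.7
gripper_force: 59.3
clock: 8.17
eef_pos: [466.6, -14.5, 25.1]
tool_rot: [-3.134, 0.01, -0.137]
force: [-2.3, 1.6, -1.4]
width: 14.6
gripper_force: 59.3
[-0.162  0.761  0.208  2.162 -0.577  0.282 -1.158]
```

View pics/w5.png

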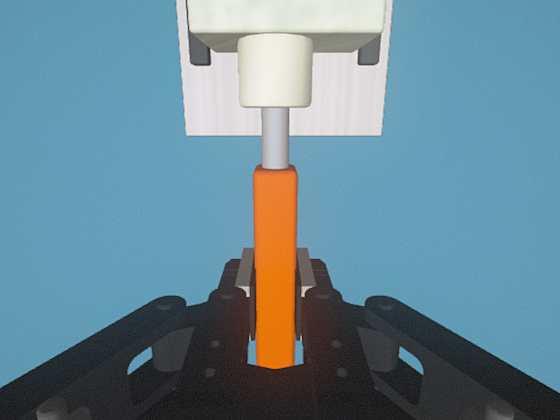

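The head is against the sled's rear face (lower edge at row ≈50) and the force reads about 2.8 N. The head sits about 2 mm left of centre, so I'll correct that while sliding.

```bash
python3 -m handwheel '[[[0,0,0],[0.002,0.0005,0],1],[[0,0,0],[0.002,0.0005,0],1],[[0,0,0],[0.002,0.0005,0],1],[[0,0,0],[0.002,0.0005,0],1],[[0,0,0],[0.002,0.0005,0],1]]'
python3 -m handwheel '[[[0,0,0],[0.002,0,0],1],[[0,0,0],[0.002,0,0],1],[[0,0,0],[0.002,0,0],1],[[0,0,0],[0.002,0,0],1],[[0,0,0],[0.002,0,0],1]]'
python3 -m handwheel '[[[0,0,0],[0.002,0,0],1],[[0,0,0],[0.002,0,0],1],[[0,0,0],[0.002,0,0],1],[[0,0,0],[0.002,0,0],1],[[0,0,0],[0.002,0,0],1]]'
python3 -m handwheel '[[[0,0,0],[0.002,0,0],1],[[0,0,0],[0.002,0,0],1],[[0,0,0],[0.002,0,0],1],[[0,0,0],[0.002,0,0],1],[[0,0,0],[0,0,0],1]]'
python3 - <<'E'
from h import *
s=ctrl.read_state();t=s["eef_pos"][:2]-[424.086,-10.85];print("along,lat",t@[.9908,-.1356],t@[.1356,.9908],s["force"]@[.9908,-.1356,0])
E
```

```text
clock: 8.63
eef_pos: [475.5, -17.8, 25.0]
tool_rot: [-3.133, 0.012, -0.137]
force: [-3.3, 2.0, -0.9]
width: 14.9
gripper_force: 59.4
clock: 9.05
eef_pos: [485.6, -19.5, 24.9]
tool_rot: [-3.133, 0.011, -0.137]
force: [-2.8, 2.1, -0.5]
width: 15.2
gripper_force: 59.4
clock: 9.47
eef_pos: [495.6, -21.1, 24.8]
tool_rot: [-3.134, 0.011, -0.137]
force: [-2.5, 3.1, -1.1]
width: 14.7
gripper_force: 59.4
clock: 9.88
eef_pos: [504.2, -22.4, 24.8]
tool_rot: [-3.134, 0.01, -0.138]
force: [-1.1, 1.5, -1.3]
width: 15.3
gripper_force: 59.3
along,lat 80.92699802035169 -0.5676462867511801 -1.263136409943526
```

```bash
python3 -m handwheel '[[[0,0,0],[0.002,0,0],1],[[0,0,0],[0.002,0,0],1],[[0,0,0],[0.002,0,0],1],[[0,0,0],[0.002,0,0],1],[[0,0,0],[0.002,0,0],1]]'
python3 -m handwheel '[[[0,0,0],[0.002,0,0],1],[[0,0,0],[0.002,0,0],1],[[0,0,0],[0.002,0,0],1],[[0,0,0],[0.002,0,0],1],[[0,0,0],[0.002,0,0],1]]'
python3 -m handwheel '[[[0,0,0],[0.001,0,0],1],[[0,0,0],[0.001,0,0],1],[[0,0,0],[0.001,0,0],1],[[0,0,0],[0.001,0,0],1]]'
```

```text
clock: 10.3
eef_pos: [513.5, -23.7, 24.7]
tool_rot: [-3.134, 0.011, -0.138]
force: [-3.6, 1.9, -1.0]
width: 14.9
gripper_force: 59.3
clock: 10.72
eef_pos: [523.4, -25.0, 24.5]
tool_rot: [-3.134, 0.011, -0.138]
force: [-2.8, 0.9, -1.3]
width: 14.7
gripper_force: 59.4
clock: 11.05
eef_pos: [527.1, -25.5, 24.5]
tool_rot: [-3.134, 0.011, -0.137]
force: [-2.4, 1.3, -0.5]
width: 15.1
gripper_force: 59.4
```

```bash
python3 -m handwheel '[[[0,0,0],[0.0005,0,0],1],[[0,0,0],[0.0005,0,0],1],[[0,0,0],[0.0005,0,0],1],[[0,0,0],[0.0005,0,0],1]]'
python3 -m handwheel '[[[0,0,0],[0.0005,0,0],1],[[0,0,0],[0.0005,0,0],1],[[0,0,0],[0.0005,0,0],1],[[0,0,0],[0.0005,0,0],1]]'
```

```text
clock: 11.38
eef_pos: [529.1, -25.7, 24.5]
tool_rot: [-3.134, 0.011, -0.137]
force: [-2.8, 1.9, 0.2]
width: 15.1
gripper_force: 59.4
clock: 11.72
eef_pos: [530.2, -25.9, 24.3]
tool_rot: [-3.133, 0.012, -0.137]
force: [-4.9, 1.3, -0.1]
width: 15.1
gripper_force: 59.5
```

```bash
python3 -m handwheel '[[[0,0,0],[0.0005,0,0],1],[[0,0,0],[0.0005,0,0],1],[[0,0,0],[0.0005,0,0],1],[[0,0,0],[0.0005,0,0],1]]'
```

```text
clock: 12.05
eef_pos: [531.0, -25.9, 24.2]
tool_rot: [-3.133, 0.015, -0.137]
force: [-7.5, 1.8, 2.0]
width: 14.9
gripper_force: 59.6
```

```bash
python3 -m handwheel '[[[0,0,0],[0,0,0],1],[[0,0,0],[0,0,0],1],[[0,0,0],[0,0,0],1]]'
python3 -m handwheel '[[[0,0,0],[0.0005,0,0],1],[[0,0,0],[0,0,0],1],[[0,0,0],[0,0,0],1]]'
```

```text
clock: 12.3
eef_pos: [531.1, -26.0, 24.2]
tool_rot: [-3.133, 0.015, -0.137]
force: [-7.5, 1.4, 1.1]
width: 14.4
gripper_force: 59.6
clock: 12.55
eef_pos: [531.3, -26.0, 24.1]
tool_rot: [-3.133, 0.015, -0.137]
force: [-7.9, 0.6, 2.1]
width: 14.9
gripper_force: 59.6
```

The force climbed steadily and holds at 7.9 N against about 3 N while sliding. That is the sprung stop, compressed about 3 mm. I'll back off gently, lift and check.

```bash
python3 -m handwheel '[[[0,0,0],[-0.001,0,0],1],[[0,0,0],[-0.001,0,0],1],[[0,0,0],[-0.001,0,0],1],[[0,0,0],[-0.002,0,0],1],[[0,0,0],[-0.003,0,0],1]]'
python3 -m handwheel '[[[0,0,0],[-0.004,0,0],1],[[0,0,0],[-0.005,0,0],1],[[0,0,0],[-0.005,0,0],1],[[0,0,0],[-0.005,0,0],1],[[0,0,0],[-0.005,0,0],1]]'
python3 -m handwheel '[[[0,0,0],[0,0,-0.015],1],[[0,0,0],[0,0,-0.025],1],[[0,0,0],[0,0,-0.03],1],[[0,0,0],[0,0,-0.02],1],[[0,0,0],[0,0,0],1]]'
python3 -m handwheel '[[[0,0,0],[0,0,0],1],[[0,0,0],[0,0,0],1],[[0,0,0],[0,0,0],1]]'
python3 - <<'E'
from h import *
i=cam("wrist");a=np.load("s2.npy",allow_pickle=True).item()
for j in(a,i):
    m=cv2.inRange(cv2.cvtColor(j["pixels"],cv2.COLOR_RGB2HSV),(3,150,80),(20,255,255))[:, 240:310]
    r,c=np.nonzero(m); print(r.min(),r.max(),c[r<200].mean()+240,c[r>300].mean()+240)
h=cv2.hconcat([i["pixels"],cam("top")["pixels"][100:310,175:455].repeat(2,0).repeat(2,1)]);cv2.imwrite("pics/w6.png",cv2.resize(h[:,:,::-1],(800,300)))
s=ctrl.read_state();print(s["eef_pos"],s["tool_rot"])
E
```

```text
clock: 12.97
eef_pos: [527.5, -25.8, 24.8]
tool_rot: [-3.134, 0.007, -0.138]
force: [0.6, 0.7, -1.4]
width: 14.9
gripper_force: 59.3
clock: 13.38
eef_pos: [501.3, -21.9, 24.8]
tool_rot: [-3.134, 0.011, -0.137]
force: [-0.5, 0.1, -0.2]
width: 15.1
gripper_force: 59.3
clock: 13.8
eef_pos: [504.9, -23.2, 118.2]
tool_rot: [-3.133, 0.004, -0.138]
force: [1.2, 0.5, -0.3]
width: 15.0
gripper_force: 59.4
clock: 14.05
eef_pos: [501.6, -22.5, 113.6]
tool_rot: [-3.134, 0.013, -0.137]
force: [0.4, -0.0, -1.7]
width: 14.6
gripper_force: 59.3
165 368 274.8783679753657 274.9724734565474
166 368 274.85970381917383 274.9535798583792
[501.84252477 -22.72974321 113.62653607] [-3.13378418  0.01311795 -0.13749915]
```

View pics/w6.png

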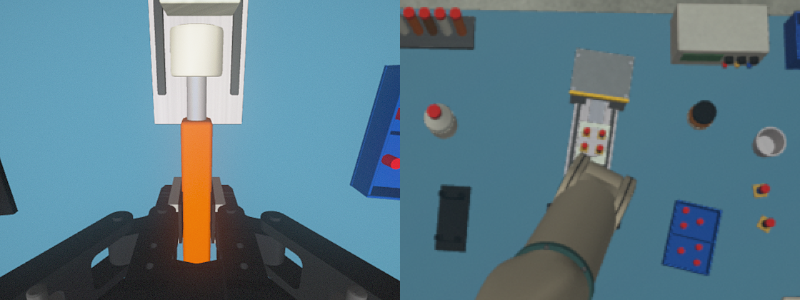

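The tapper hasn't slipped in the grip, the sled's nose is inside the hood, and the cradle is empty. Next I work out the way back to the recorded grasp pose.

```bash
python3 - <<'E'
from h import *
s=ctrl.read_state(); a=R.from_euler("xyz",s["tool_rot"]);b=R.from_euler("xyz",[-3.141,-.002,-.05])
print(np.degrees((a.inv()*b).as_rotvec())); print(b.inv().apply(np.array([519.9,229.6,118])-s["eef_pos"]))
E
```

```text
[-0.44103345  0.84457809 -5.01690651]
[   5.43241322 -252.91943545   -4.21271497]
```

```bash
python3 -m handwheel '[[[-0.44,0.84,-5.02],[0,0,-0.004],1],[[0,0,0],[0.001,-0.036,0],1],[[0,0,0],[0.001,-0.036,0],1],[[0,0,0],[0.001,-0.036,0],1],[[0,0,0],[0.001,-0.036,0],1]]'
python3 -m handwheel '[[[0,0,0],[0.001,-0.036,0],1],[[0,0,0],[0,-0.036,0],1],[[0,0,0],[0,-0.036,0],1],[[0,0,0],[0,0,0],1],[[0,0,0],[0,0,0],1]]'
python3 -m handwheel '[[[0,0,0],[0,0,0],1],[[0,0,0],[0,0,0],1],[[0,0,0],[0,0,0],1]]'
python3 - <<'E'
from h import *
s=ctrl.read_state(); a=R.from_euler("xyz",s["tool_rot"]);b=R.from_euler("xyz",[-3.141,-.002,-.05])
print(np.degrees((a.inv()*b).as_rotvec())); print(to_tool([519.9,229.6,32.9]))
E
```

```text
clock: 14.57
eef_pos: [513.4, 122.0, 118.1]
tool_rot: [-3.141, -0.003, -0.051]
force: [1.3, 0.1, -1.7]
width: 15.3
gripper_force: 59.3
clock: 14.98
eef_pos: [519.2, 231.6, 117.6]
tool_rot: [-3.141, -0.003, -0.044]
force: [0.3, -0.6, -1.6]
width: 14.9
gripper_force: 59.3
clock: 15.23
eef_pos: [520.4, 226.7, 118.8]
tool_rot: [3.141, -0.004, -0.053]
force: [0.1, 0.0, -1.6]
width: 14.9
gripper_force: 59.3
[ 0.05170972 -0.10553205 -0.14606172]
[-0.001  -0.0029  0.0859]
```

```bash
python3 -m handwheel '[[[0,-0.1,-0.15],[-0.0008,-0.0028,0.01],1],[[0,0,0],[0,0,0.02],1],[[0,0,0],[0,0,0.02],1],[[0,0,0],[0,0,0],1],[[0,0,0],[0,0,0],1]]'
python3 -m handwheel '[[[0,0,0],[0,0,0],1],[[0,0,0],[0,0,0],1],[[0,0,0],[0,0,0],1]]'
python3 - <<'E'
from h import *
print(to_tool([519.9,229.6,32.9]),ctrl.read_state()["tool_rot"])
E
```

```text
clock: 15.65
eef_pos: [519.0, 230.5, 67.9]
tool_rot: [3.141, 0.0, -0.048]
force: [0.3, -0.1, -1.5]
width: 14.6
gripper_force: 59.2
clock: 15.9
eef_pos: [520.6, 231.6, 70.0]
tool_rot: [-3.14, -0.004, -0.047]
force: [-1.4, 0.3, -0.3]
width: 14.6
gripper_force: 59.2
[-0.0007  0.0021  0.0371] [-3.14005019 -0.00423544 -0.04739823]
```

```bash
python3 -m handwheel '[[[0,0,0.1],[0,0.001,0.005],1],[[0,0,0],[0,0,0],1],[[0,0,0],[0,0,0],1],[[0,0,0],[0,0,0],1],[[0,0,0],[0,0,0],1]]'
python3 -m handwheel '[[[0,0,0],[0,0,0],1],[[0,0,0],[0,0,0],1],[[0,0,0],[0,0,0],1]]'
python3 - <<'E'
from h import *
print(to_tool([519.9,229.6,32.9]),ctrl.read_state()["tool_rot"])
E
```

```text
clock: 16.32
eef_pos: [519.8, 230.5, 64.0]
tool_rot: [-3.141, -0.003, -0.049]
force: [-0.2, 0.1, -1.3]
width: 14.7
gripper_force: 59.2
clock: 16.57
eef_pos: [519.8, 230.5, 64.0]
tool_rot: [-3.141, -0.003, -0.049]
force: [-0.3, -0.3, -1.6]
width: 15.2
gripper_force: 59.2
[0.0001 0.0009 0.0311] [-3.14090219e+00 -2.54296918e-03 -4.89077687e-02]
```

```bash
python3 -m handwheel '[[[0,0,0],[0,0.0008,0.006],1],[[0,0,0],[0,0,0.006],1],[[0,0,0],[0,0,0.006],1],[[0,0,0],[0,0,0.006],1],[[0,0,0],[0,0,0],1]]'
python3 -m handwheel '[[[0,0,0],[0,0,0.003],1],[[0,0,0],[0,0,0.002],1],[[0,0,0],[0,0,0.001],1],[[0,0,0],[0,0,0],1],[[0,0,0],[0,0,0],1]]'
```

```text
clock: 16.98
eef_pos: [518.7, 229.4, 38.3]
tool_rot: [3.141, -0.0, -0.049]
force: [-0.2, 1.0, -1.3]
width: 15.0
gripper_force: 59.2
clock: 17.4
eef_pos: [519.9, 229.7, 34.0]
tool_rot: [-3.141, -0.003, -0.049]
force: [-0.3, -0.2, -1.3]
width: 14.9
gripper_force: 59.2
```

```bash
python3 -m handwheel '[[[0,0,0],[0,0,0.001],1],[[0,0,0],[0,0,0],1],[[0,0,0],[0,0,0],1]]'
python3 -m handwheel '[[[0,0,0],[0,0,0],0.9],[[0,0,0],[0,0,0],0.8],[[0,0,0],[0,0,0],0.6],[[0,0,0],[0,0,0],0.3],[[0,0,0],[0,0,0],0]]'
python3 -m handwheel '[[[0,0,0],[0,0,0],0],[[0,0,0],[0,0,0],0],[[0,0,0],[0,0,0],0],[[0,0,0],[0,0,0],0],[[0,0,0],[0,0,0],0]]'
```

```text
clock: 17.65
eef_pos: [519.8, 229.7, 33.0]
tool_rot: [-3.141, -0.003, -0.049]
force: [-0.2, 0.3, -1.6]
width: 14.9
gripper_force: 59.2
clock: 18.07
eef_pos: [520.0, 229.7, 33.1]
tool_rot: [-3.141, -0.003, -0.049]
force: [0.2, 0.8, 0.6]
width: 53.0
gripper_force: 0.0
clock: 18.48
eef_pos: [519.8, 229.7, 33.0]
tool_rot: [-3.141, -0.003, -0.049]
force: [0.0, -1.0, -0.5]
width: 85.6
gripper_force: 0.0
```

```bash
python3 -m handwheel '[[[0,0,0],[0,0,-0.01],0],[[0,0,0],[0,0,-0.03],0],[[0,0,0],[0,0,-0.04],0],[[0,0,0],[0,0,-0.04],0],[[0,0,0],[0,0,-0.03],0]]'
python3 -m handwheel '[[[0,0,0],[-0.02,0,0],0],[[0,0,0],[-0.02,0,0],0],[[0,0,0],[0,0,0],0],[[0,0,0],[0,0,0],0],[[0,0,0],[0,0,0],0]]'
python3 - <<'E'
from h import *
i=cam("wrist");print(blob(i,(3,150,80),(20,255,255),(100,40,460,400),58))
t=cam("top");cv2.imwrite("pics/w7.png",cv2.resize(cv2.hconcat([i["pixels"],t["pixels"][100:310,175:455].repeat(2,0).repeat(2,1)])[:,:,::-1],(800,300)))
E
```

```text
clock: 18.9
eef_pos: [520.2, 229.4, 186.6]
tool_rot: [-3.14, -0.005, -0.05]
force: [0.3, -0.2, -0.3]
width: 85.4
gripper_force: 0.0
clock: 19.32
eef_pos: [480.0, 231.7, 183.4]
tool_rot: [-3.14, -0.004, -0.049]
force: [0.2, 0.1, -0.3]
width: 85.1
gripper_force: 0.0
(array([520.1, 230.6]), array([ 15.7, 102.3]), 3.096, 2719)
```

View pics/w7.png

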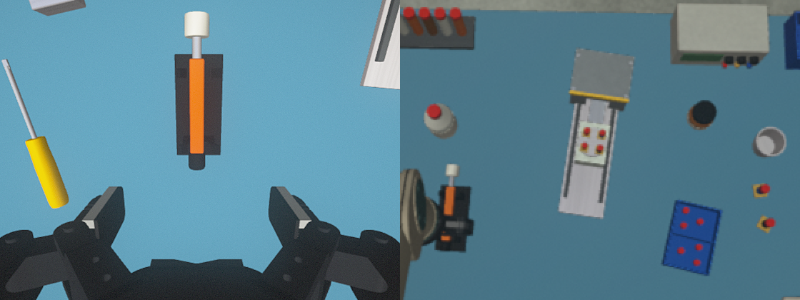

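The tapper is seated in its cradle as before. The sled block stands about 43 mm short of the hood, so the nose is about 47 mm inside, within the stop's range.

```bash
python3 -c "
from cell import ctrl
print(ctrl.finish_job())"
```

```text
the job is handed in; nothing more can be done
None
```

The job is handed in: I nudged the sled onto the hidden stop (about 8 N at the end, against roughly 3 N while sliding), left its nose about 47 mm inside the hood, and laid the tapper back in its cradle at about 19 s on the clock; no verdict came back.

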